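# Refill the irrigation filter with its two rings

### The arm

A 7-joint arm with a two-finger parallel gripper is mounted at the origin on the work surface. World frame = base frame: x ahead of the robot, y to its left, z up, the work surface at z = 0. Lengths are in m, angles in rad, forces in N, time in s.
With the tool pointing down it reaches from about 0.4 to 0.925 m from the base axis. Payload 5.6 kg.
Tool frame: the origin (TCP) lies at the very end of the fingers, on their centre line; the grasp point (between the pads) lies 19 mm behind it; z points along the fingers, y is the direction in which the jaws open and shut (so a half turn about z gives the same grasp; the last joint's range is limited). The gripper opens to 85 mm and grips with 20 to 120 N. Pads are 22 mm wide; open, the fingers measure 114 mm over their backs; the gripper's body (76 mm by 85 mm) begins 54 mm behind the grasp point. The pads swing forward as they close: fully open they stand 13 mm farther back than shut.
Start: joints at [1.305, 0.468, -0.012, 1.603, 0.006, 1.071, -0.056], TCP at [0.144, -0.634, 0.231] pointing down, gripper open.
Joint ranges: [-2.53, 2.53], [-0.31, 2.02], [-1.57, 1.55], [0.28, 2.44], [-1.29, 4.43], [0.15, 1.84], [-2.92, 2.92]. Speed limits (rad/s): [2.57, 2.57, 3.14, 3.14, 3.14, 3.14, 3.14].

### API

Orientations are given as a 3x3 rotation matrix whose columns are the frame's x, y, z axes.
In Python, from cell import sensors, cams, workorder gives the robot as it stands.
- The arm moves only by the shell command python3 -m jog 'ROWS'. ROWS is text: rows parted by semicolons, each of 5 numbers parted by spaces: the opening, from 0 (shut) to 1 (fully open), then the shift along the tool's x, y, z in m, then the turn about the tool's z in degrees. In form: grip tx ty tz spin; .... A call has 1 to 5 rows; each row is the pose to reach, as a shift and turn from the pose measured when the call began, along the tool's axes at that moment; what a row does not reach only later rows make up. A row lasts 1/12 s, in which the tool goes at most 41.7 mm and 7.16 degrees, less where a joint would pass 70% of its speed; a pose out of reach is approached as far as the arm can. A call with a gripper value outside its range is refused whole. The fingers move at their own pace and stop on an object; the grip force is fixed at half the most. Time passes only in rows, so rows that repeat a pose let the fingers close. It gives the time, the measured TCP pose, the force and the opening at its end, in the units of the state.
- sensors.get_obs(): the state, without advancing time (a new reading comes with each control period).
- cams.camera(name): name is "side" or "top" or "wrist"; returns a dict with "color" (420x560x3 uint8, blue, green, red), "z_map" (420x560 float32, m along the optical axis (not along the pixel's ray), 0 where there is no reading), "K" (3x3 intrinsics, pixels), "rvec" (rotation vector, rad) and "tvec" (3), from world to camera coordinates, as OpenCV has them. Camera axes: x right, y down, z forward; pixel columns grow to the right and rows downward; lengths in m; the calibration is good to about 2 mm. A picture is of the moment at which its call begins.
- workorder.job_done(): hands the job in, once; it reports no verdict.
Trained networks look in a picture, given as the dict that the camera call returned (one of the last four; its "shot" number tells which), for a name from the list of things; names that differ only in an ending like _2 or _b are one class to them, and where a whole thing is asked for, a point or a joint stands for the part that bears it (a point fixed in the world has none). Each returns a list of dicts, best first, with "confidence" (0 to 1); they miss things now and then, are a little off and sometimes report something else, mostly with a low value. They report only what shows in the picture. A call takes as long as a camera call. They do not tell look-alikes from the thing itself.
- cams.search_frame(thing, picture): "position" ([column, row] in pixels, amid what is visible of it).
- cams.outline_of(thing, picture): "region" (420x560 bool, what is visible of it) and "position" ([column, row] in pixels, amid what is visible of it).
The state is a dict: "time_s": time; "qpos": joint angles; "dq": joint speeds; "joint_torque": joint torques, N m; "tcp_pos": TCP position; "ee_rot": TCP orientation; "ft_force": force on the tool from outside, world axes, zero at the start; "ft_torque": the same for the moment, N m; "grip_width": finger opening in m.
Only numpy, scipy, OpenCV 4.12 (cv2) and the standard library are available. Lean on these libraries where they do the work, as an engineer would, in place of code of your own. Each camera call takes 0.05 s, during which the arm holds its last target. There are 200 camera calls.

### The job

The seedling shelf's drip-irrigation filter has been rinsed. Drop both small filter rings into the filter bowl so that they lie flat at its bottom, one on top of the other, as one column. The bigger lock ring is not needed yet: leave it where it lies.

Things in the scene. Friction and masses are not known exactly. Their poses are not given: they have to be found in the camera images.
- ring_a: A small flat filter ring of grey plastic: 56 mm outer diameter, 28 mm hole, 14 mm thick, 30 g, lying flat on the table. It is the same as ring_b. Origin at its very centre (7 mm above the table as it lies), z along its axis.
- ring_b: The second small flat filter ring, the same as ring_a: 56 mm outer diameter, 28 mm hole, 14 mm thick. Origin at its very centre, z along its axis.
- lock_ring: The bigger lock ring, not to be used: same grey plastic, 82 mm outer diameter, 60 mm hole, 14 mm thick, lying flat on the table among the filter rings. Origin at its very centre, z along its axis.
- bowl: Filter bowl: grey upright tube fixed to the table, 62 mm high, open at the top, a pipe stub low on either side (along y, to 69 mm from the axis). Inner floor 8 mm above the table; straight bore 64 mm wide up to 36 mm, then flaring to a mouth 98 mm wide inside, 106 mm outside at the rim. A ring let go level at the mouth, within 10 mm of centre, slides down. Origin on its axis at table height, z up.
Things that resemble listed ones, but are neither listed nor needed, are in the scene too. Leave any pink look-alike of the ring_b alone. Several things have the shape of the bowl; the one meant has the colours described above.

How it is judged:
By the outcome, as a careful person would: the job done as asked, in the order asked, and still so for the second after the job is handed in, with the robot touching nothing.
It also fails if it takes over 51 s, if anything falls off the work surface, if the arm or the gripper's body presses on something with over 40 N, if the wrist force passes 120 N, or if a joint passes its speed limit or range.

## Working session

There is one attempt and no reset: what is moved stays moved. The work goes in short steps, Python scripts to look and compute and a shell command to move; the robot and the scene stay as the last step left them, time stands still between calls to the robot, and variables do not carry over. Pictures are saved under pics/ and viewed, about 8 in all and at most 12, crops included, and the job is handed in when it is done.

```bash
ls; mkdir -p pics; cat > h.py <<'E'
import numpy as np, cv2
from cell import sensors, cams, workorder
def w(p,uv,depth=None):
    "pixel -> world via z_map"
    u,v=uv; u=int(round(u)); v=int(round(v))
    d=p["z_map"][v,u] if depth is None else depth
    c=np.linalg.inv(p["K"])@np.array([u,v,1.])*d
    R=cv2.Rodrigues(np.array(p["rvec"],float))[0]
    return R.T@(c-np.array(p["tvec"],float).ravel())
def cloud(p):
    H,W=p["z_map"].shape; v,u=np.mgrid[:H,:W]
    c=np.stack([u,v,np.ones_like(u)],-1)@np.linalg.inv(p["K"]).T*p["z_map"][...,None]
    R=cv2.Rodrigues(np.array(p["rvec"],float))[0]
    return (c-np.array(p["tvec"],float).ravel())@R
def tool(pt):
    "shift in tool axes from the present TCP to world point"
    o=sensors.get_obs(); return np.array(o["ee_rot"]).T@(np.array(pt)-np.array(o["tcp_pos"]))
E
python3 - <<'E'
from h import *
o=sensors.get_obs(); print(o["time_s"],np.round(o["tcp_pos"],3),np.round(o["ee_rot"],3),o["grip_width"])
P={n:cams.camera(n) for n in("top","side")}
for n,p in P.items():
    C=cloud(p); im=p["color"].copy()
    for t in("ring_a","lock_ring","bowl"):
        for r in cams.outline_of(t,p):
            m=r["region"]&(p["z_map"]>0)&(C[...,2]>0.005); q=C[m]
            print(n,t,round(r["confidence"],2),np.round(r["position"]),m.sum(), *(np.round(x,3) for x in ((q.min(0)+q.max(0))/2,np.ptp(q,0),np.median(q,0)) if len(q)), p["color"][r["region"]].mean(0).round())
    cv2.imwrite(f"pics/{n}1.png",im)
E
```

```text
pics
0.0 [ 0.143 -0.633  0.23 ] [[ 0.975  0.221 -0.001]
 [ 0.221 -0.975  0.002]
 [-0.    -0.002 -1.   ]] 0.0853472155584366
top ring_a 0.94 [188. 189.] 580 [0.558 0.156 0.011] [0.055 0.054 0.012] [0.559 0.156 0.013] [73. 78. 82.]
top ring_a 0.6 [135. 232.] 607 [0.493 0.252 0.011] [0.054 0.054 0.012] [0.493 0.252 0.014] [ 98.  85. 134.]
top ring_a 0.56 [258. 257.] 534 [0.457 0.038 0.012] [0.052 0.054 0.011] [0.456 0.038 0.013] [81. 85. 88.]
top lock_ring 0.8 [271. 148.] 753 [0.621 0.016 0.011] [0.081 0.079 0.013] [0.621 0.016 0.013] [70. 75. 79.]
top bowl 0.79 [412. 174.] 3189 [ 0.59  -0.234  0.035] [0.105 0.127 0.059] [ 0.593 -0.242  0.042] [51. 54. 55.]
top bowl 0.59 [426. 273.] 3455 [ 0.408 -0.25   0.035] [0.106 0.132 0.06 ] [ 0.403 -0.258  0.042] [ 76.  65. 119.]
side ring_a 0.74 [304. 245.] 437 [0.453 0.039 0.011] [0.053 0.055 0.012] [0.453 0.044 0.013] [89. 94. 96.]
side ring_a 0.71 [233. 322.] 772 [0.491 0.253 0.011] [0.055 0.057 0.012] [0.489 0.257 0.014] [118. 105. 179.]
side ring_a 0.63 [224. 268.] 563 [0.557 0.157 0.011] [0.056 0.056 0.011] [0.556 0.161 0.014] [ 89.  97. 101.]
side lock_ring 0.7 [231. 227.] 565 [0.618 0.016 0.011] [0.082 0.082 0.012] [0.618 0.022 0.013] [84. 92. 96.]
side lock_ring 0.33 [222. 265.] 554 [0.555 0.157 0.011] [0.053 0.058 0.011] [0.555 0.16  0.014] [89. 96. 99.]
side bowl 0.76 [367. 167.] 1575 [ 0.415 -0.279  0.034] [0.123 0.191 0.059] [ 0.403 -0.245  0.041] [101.  89. 153.]
side bowl 0.58 [287. 160.] 1412 [ 0.587 -0.228  0.034] [0.106 0.12  0.058] [ 0.586 -0.229  0.04 ] [79. 85. 88.]
```

```bash
python3 - <<'E'
import cv2
im=cv2.imread("pics/top1.png"); cv2.imwrite("pics/top1c.png",cv2.resize(im[90:350,80:500],(800,495),interpolation=cv2.INTER_CUBIC))
E
```

```text
(no output)
```

View pics/top1c.png

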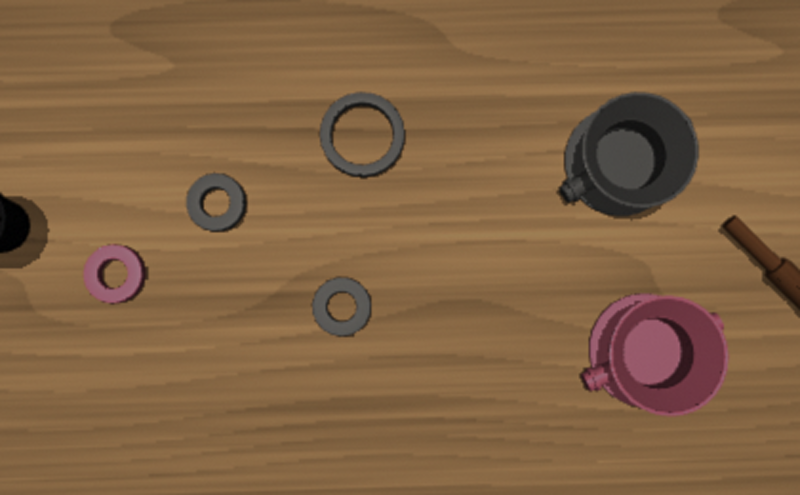

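Candidates, in crop pixels. Small rings: grey (217,202) and (342,307), pink (115,273). Bowls: grey (638,150), pink (668,350). Big lock ring: (362,135). The task names grey parts, so I'll use the two grey small rings and the upper grey bowl; this enlarged crop confirms the colours. Next I'll fit the centres.

```bash
cat >> h.py <<'E'
from scipy.optimize import least_squares
def fit(C,c,rad,z0,z1,r0):
    q=C.reshape(-1,3); d=np.hypot(*(q[:,:2]-c).T); q=q[(d<rad)&(q[:,2]>z0)&(q[:,2]<z1)]
    h=cv2.convexHull((q[:,:2]).astype(np.float32))[:,0]
    s=least_squares(lambda x:np.hypot(h[:,0]-x[0],h[:,1]-x[1])-r0,c,loss="soft_l1",f_scale=.002)
    return s.x, np.abs(s.fun).mean(), len(h)
E
python3 - <<'E'
from h import *
for n in("top","side"):
    p=cams.camera(n); C=cloud(p)
    for nm,c,a in (("A",(.456,.038),(.045,.009,.018,.0275)),("B",(.558,.156),(.045,.009,.018,.0275)),("bowl",(.588,-.23),(.075,.056,.07,.053))):
        print(n,nm,*fit(C,c,*a))
E
python3 -m jog '1 0.038 -0.015 0 0;1 0.076 -0.03 0 0;1 0.114 -0.045 0 0;1 0.152 -0.06 0 0;1 0.19 -0.075 0 0'
```

```text
top A [0.45631824 0.03826612] 0.00027124035746948735 34
top B [0.55863763 0.15618027] 0.00028109471375391964 27
top bowl [ 0.59070213 -0.23467272] 0.0008660222753651738 48
side A [0.45406558 0.03871157] 0.0004836462970048075 25
side B [0.5564651  0.15666012] 0.0005756995259303669 24
side bowl [ 0.58831956 -0.23534312] 0.0010508259074698554 32
time_s: 0.92
tcp_pos: [0.3136, -0.5176, 0.2315]
ee_rot: [[0.975, 0.221, 0.0], [0.221, -0.975, -0.0], [0.0, 0.0, -1.0]]
ft_force: [0.0, -0.2, -0.1]
grip_width: 0.0852
```

```bash
python3 -m jog '1 0.028 -0.0286 0 0;1 0.056 -0.0572 0 0;1 0.084 -0.0858 0 0;1 0.112 -0.1144 0 0;1 0.14 -0.143 0 0' | tail -4 | head -1
python3 -m jog '1 0.027 -0.027 0 0;1 0.054 -0.055 0 0;1 0.081 -0.082 0 0;1 0.086 -0.121 0 0;1 0.092 -0.16 0 0' 
python3 -m jog '1 0.006 -0.039 0 0;1 0.011 -0.078 0 0;1 0.017 -0.117 0.01 0;1 0.022 -0.156 0.02 0;1 0.028 -0.19 0.04 0'
```

```text
tcp_pos: [0.4194, -0.3455, 0.2318]
time_s: 1.75
tcp_pos: [0.4746, -0.1673, 0.2316]
ee_rot: [[0.975, 0.221, 0.001], [0.221, -0.975, -0.001], [0.001, 0.001, -1.0]]
ft_force: [0.4, 0.4, -0.0]
grip_width: 0.0854
time_s: 2.17
tcp_pos: [0.4608, 0.0267, 0.1931]
ee_rot: [[0.975, 0.222, 0.006], [0.222, -0.975, -0.001], [0.006, 0.002, -1.0]]
ft_force: [0.4, 0.6, 0.4]
grip_width: 0.0855
```

```bash
python3 - <<'E'
from h import *
print(tool((.4555,.0385,.12)).round(4), sensors.get_obs()["qpos"])
p=cams.camera("wrist"); cv2.imwrite("pics/w1.png",p["color"])
print(fit(cloud(p),(.456,.038),.045,.009,.018,.0275))
E
```

```text
[-0.003  -0.0128  0.0731] [ 0.22518015  0.22912777 -0.40019653  2.0680882   0.11933042  0.85941538
 -1.59027982]
(array([0.45597991, 0.03779083]), np.float64(0.00012282282397344928), 42)
```

View pics/w1.png

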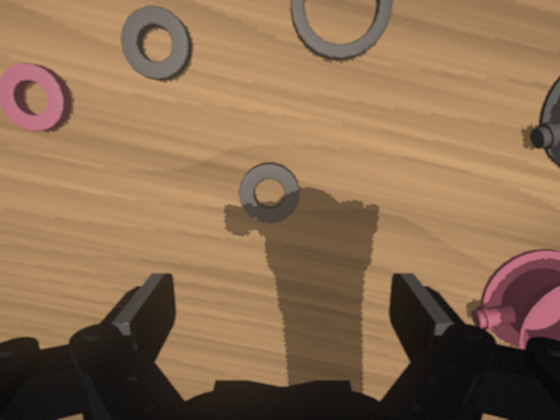

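The wrist view shows ring A at (269,192), the pink ring at (33,97), the other grey ring at (156,42) and the lock ring at the top. The measured position agrees, so I'm descending.

```bash
python3 -m jog '0.85 -0.003 -0.0125 0.03 0;0.85 -0.003 -0.0125 0.07 0;0.85 -0.003 -0.0125 0.11 0;0.85 -0.003 -0.0125 0.145 0;0.85 -0.003 -0.0125 0.16 0'
python3 - <<'E'
from h import *
print(tool((.456,.038,.003)).round(4), sensors.get_obs()["grip_width"])
p=cams.camera("wrist"); C=cloud(p); R=sensors.get_obs()
cv2.imwrite("pics/w2.png",p["color"])
q=(C.reshape(-1,3)-np.array(R["tcp_pos"]))@np.array(R["ee_rot"])
m=(np.abs(q[:,0])<.013)&(np.abs(np.abs(q[:,1])-.042)<.02)&(p["z_map"].ravel()>0)&(q[:,2]<.015)
print("tip z rel tcp",np.percentile(q[m,2],[50,90,97,99.5]),m.sum())
E
```

```text
time_s: 2.63
tcp_pos: [0.4491, 0.0449, 0.0255]
ee_rot: [[0.973, 0.23, -0.007], [0.23, -0.973, 0.003], [-0.006, -0.004, -1.0]]
ft_force: [0.4, -0.7, -1.2]
grip_width: 0.0726
[0.0053 0.0084 0.0224] 0.07260670135072393
tip z rel tcp [-0.0614447  -0.02071183  0.01083284  0.01178038] 25920
```

```bash
python3 -m jog '0.85 0.0053 0.0084 0 0;0.85 0.0053 0.0084 0 0;0.85 0.0053 0.0084 0.01 0;0.85 0.0053 0.0084 0.018 0;0.85 0.0053 0.0084 0.022 0'
python3 - <<'E'
from h import *
print(tool((.456,.038,.002)).round(4))
E
```

```text
time_s: 3.1
tcp_pos: [0.4555, 0.0377, 0.0023]
ee_rot: [[0.973, 0.23, -0.008], [0.23, -0.973, 0.002], [-0.007, -0.004, -1.0]]
ft_force: [-0.6, -0.2, -0.0]
grip_width: 0.0724
[ 0.0006 -0.0002  0.0003]
```

```bash
python3 -m jog '0.4 0 0 0 0;0.4 0 0 0 0;0.4 0 0 0 0;0.4 0 0 0 0;0.4 0 0 0 0' 
python3 -m jog '0.4 0 0 0 0;0.4 0 0 -0.01 0;0.4 0 0 -0.03 0;0.4 0 0 -0.06 0;0.4 0 0 -0.08 0'
python3 - <<'E'
from h import *
p=cams.camera("side"); cv2.imwrite("pics/s2.png",cv2.resize(p["color"][150:300,220:420],(800,600)))
C=cloud(p);o=sensors.get_obs();t=np.array(o["tcp_pos"]);rs=cams.outline_of("ring_a",p)
for r in rs:
    q=C[r["region"]&(p["z_map"]>0)]; print(r["confidence"],np.percentile(q,[5,50,95],axis=0).round(3).tolist())
print(tool((.590,-.235,.14)).round(4))
E
```

```text
time_s: 3.52
tcp_pos: [0.4558, 0.0378, 0.0026]
ee_rot: [[0.973, 0.23, -0.007], [0.23, -0.973, 0.003], [-0.007, -0.004, -1.0]]
ft_force: [-1.1, 0.3, 1.5]
grip_width: 0.0524
time_s: 3.93
tcp_pos: [0.4566, 0.0379, 0.0848]
ee_rot: [[0.973, 0.23, -0.007], [0.23, -0.973, 0.003], [-0.006, -0.004, -1.0]]
ft_force: [0.2, -0.7, -0.3]
grip_width: 0.0528
0.95 [[0.531, 0.136, 0.002], [0.555, 0.161, 0.013], [0.578, 0.183, 0.016]]
0.88 [[0.466, 0.233, 0.004], [0.49, 0.257, 0.014], [0.513, 0.279, 0.016]]
0.69 [[0.429, 0.019, 0.085], [0.439, 0.047, 0.096], [0.477, 0.064, 0.098]]
[ 0.0651  0.2955 -0.0548]
```

View pics/s2.png

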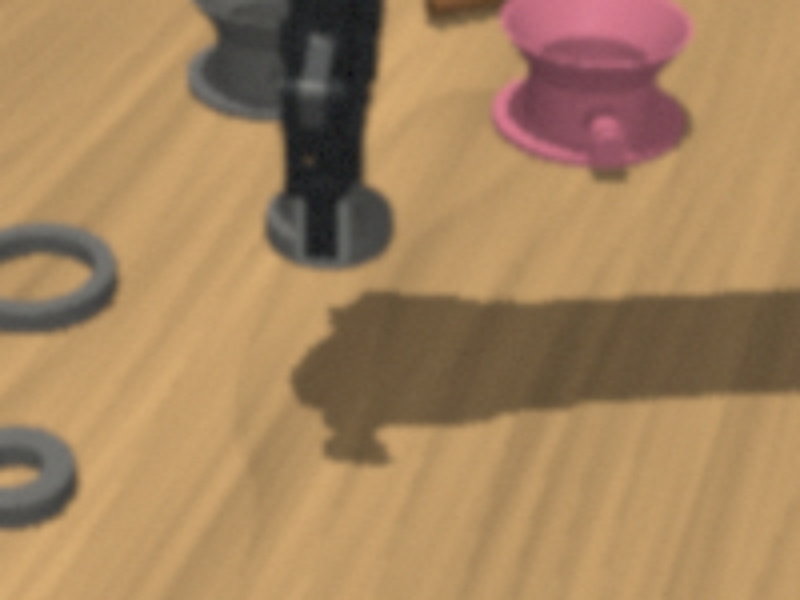

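Ring A is held level at the tips, seen at about crop (330,225). On to the bowl.

```bash
python3 -m jog '0.4 0.004 0.018 -0.03 0;0.4 0.012 0.055 -0.05 0;0.4 0.02 0.092 -0.055 0;0.4 0.028 0.13 -0.055 0;0.4 0.036 0.168 -0.055 0'
python3 -m jog '0.4 0.008 0.037 0 0;0.4 0.016 0.074 0 0;0.4 0.023 0.105 0 0;0.4 0.028 0.123 0 0;0.4 0.028 0.126 0 0' | head -2
python3 - <<'E'
from h import *
print(tool((.590,-.235,.062)).round(4),sensors.get_obs()["grip_width"])
p=cams.camera("wrist"); cv2.imwrite("pics/w3.png",p["color"])
print(fit(cloud(p),(.59,-.235),.075,.056,.068,.053))
E
```

```text
time_s: 4.45
tcp_pos: [0.5328, -0.1194, 0.1411]
ee_rot: [[0.973, 0.23, 0.0], [0.23, -0.973, 0.002], [0.001, -0.002, -1.0]]
ft_force: [0.2, -0.0, -0.5]
grip_width: 0.0522
time_s: 4.87
tcp_pos: [0.5892, -0.2405, 0.1398]
[ 0.002  -0.0051  0.0778] 0.0523544450300064
(array([ 0.58908985, -0.23547982]), np.float64(0.0006512270224507005), 64)
```

View pics/w3.png

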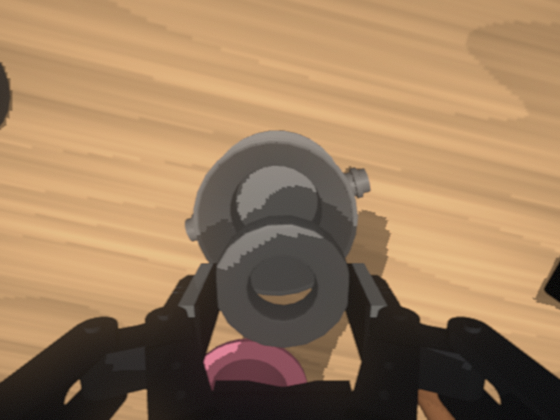

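The wrist view shows ring A held level at (283,285), above the grey bowl with its mouth around (275,205).

```bash
python3 -m jog '0.4 0.001 -0.004 0.02 0;0.4 0.001 -0.005 0.045 0;0.4 0.001 -0.005 0.065 0;0.4 0.001 -0.005 0.065 0;0.4 0.001 -0.005 0.065 0' | head -2
python3 - <<'E'
from h import *
o=sensors.get_obs();t=np.array(o["tcp_pos"]);print(t)
p=cams.camera("wrist");C=cloud(p)
r=max(cams.outline_of("ring_a",p),key=lambda r:r["region"].sum()); q=C[r["region"]]; print(r["confidence"],np.percentile(q,[2,50,98],axis=0).round(3).tolist())
print(fit(q[None],t[:2],.04,t[2]+.006,t[2]+.025,.028))
print(tool((.590,-.235,.061)).round(4))
E
```

```text
time_s: 5.33
tcp_pos: [0.5871, -0.2313, 0.0737]
[ 0.58706831 -0.23126512  0.07372938]
0.72 [[0.563, -0.255, 0.074], [0.59, -0.23, 0.084], [0.615, -0.206, 0.086]]
(array([ 0.5876808 , -0.23059908]), np.float64(0.00037266939737720276), 43)
[0.0004 0.0027 0.015 ]
```

```bash
python3 -m jog '0.4 0.001 0.0027 0 0;0.4 0.001 0.003 0.006 0;0.4 0.001 0.003 0.011 0;0.4 0.001 0.003 0.011 0;0.4 0.001 0.003 0.011 0'
python3 -m jog '0.8 0 0 0 0;0.8 0 0 0 0;0.8 0 0 0 0;0.8 0 0 0 0;0.8 0 0 -0.02 0'
python3 -m jog '0.8 0 0 -0.04 0;0.8 0 0 -0.075 0;0.8 0 0 -0.08 0'
python3 - <<'E'
from h import *
print(tool((.5575,.156,.14)).round(4))
p=cams.camera("wrist"); cv2.imwrite("pics/w4.png",p["color"])
C=cloud(p)
q=C.reshape(-1,3); d=np.hypot(q[:,0]-.589,q[:,1]+.235); m=(d<.031)
print(np.histogram(q[m,2],bins=np.arange(-.002,.08,.004)))
E
```

```text
time_s: 5.85
tcp_pos: [0.5903, -0.2351, 0.0646]
ee_rot: [[0.974, 0.227, -0.001], [0.227, -0.974, 0.002], [-0.0, -0.002, -1.0]]
ft_force: [-0.7, 0.0, -0.3]
grip_width: 0.0522
time_s: 6.27
tcp_pos: [0.5877, -0.2343, 0.0813]
ee_rot: [[0.974, 0.227, -0.007], [0.227, -0.974, 0.004], [-0.006, -0.006, -1.0]]
ft_force: [0.1, -0.8, -0.2]
grip_width: 0.0683
time_s: 6.52
tcp_pos: [0.5919, -0.2356, 0.168]
ee_rot: [[0.974, 0.227, 0.003], [0.227, -0.974, 0.001], [0.003, -0.0, -1.0]]
ft_force: [0.7, 0.2, 0.7]
grip_width: 0.0686
[ 0.0554 -0.3892  0.0282]
(array([   0,   18, 1136,   53,   63, 2077,  510,    3,    1,    1,    0,
          0,    0,    0,    0,    0,    0,    0,    0,    0]), array([-0.002,  0.002,  0.006,  0.01 ,  0.014,  0.018,  0.022,  0.026,
        0.03 ,  0.034,  0.038,  0.042,  0.046,  0.05 ,  0.054,  0.058,
        0.062,  0.066,  0.07 ,  0.074,  0.078]))
```

View pics/w4.png

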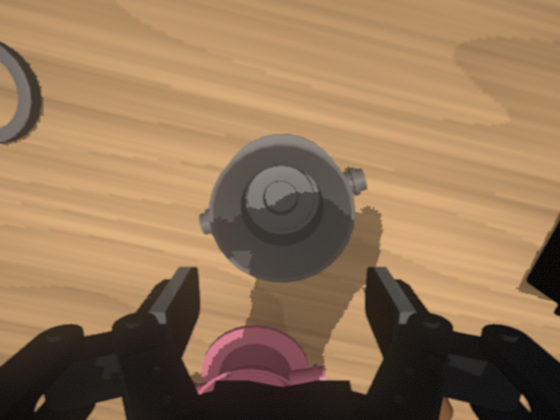

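Ring A lies flat in the bowl at (280,197), with its top about 21 mm above the table. Now ring B.

```bash
python3 -m jog '0.85 0.005 -0.035 0 0;0.85 0.011 -0.075 0 0;0.85 0.016 -0.115 0 0;0.85 0.022 -0.155 0 0;0.85 0.028 -0.195 0 0' | head -2
python3 -m jog '0.85 0.005 -0.04 0 0;0.85 0.011 -0.08 0 0;0.85 0.016 -0.12 0 0;0.85 0.022 -0.16 0.01 0;0.85 0.028 -0.19 0.02 0'
python3 - <<'E'
from h import *
p=cams.camera("wrist")
print(fit(cloud(p),(.5575,.156),.045,.009,.018,.0275)); print(tool((.5575,.156,.025)).round(4))
E
```

```text
time_s: 6.98
tcp_pos: [0.5731, -0.0377, 0.1659]
time_s: 7.4
tcp_pos: [0.5562, 0.1577, 0.1458]
ee_rot: [[0.973, 0.229, 0.0], [0.229, -0.973, 0.003], [0.001, -0.002, -1.0]]
ft_force: [1.2, 0.4, 0.1]
grip_width: 0.0726
(array([0.55844261, 0.15594211]), np.float64(0.0001756852322123935), 41)
[0.0015 0.0098 0.1188]
```

```bash
python3 -m jog '0.85 0.002 0.01 0 0;0.85 0.002 0.01 0.04 0;0.85 0.002 0.01 0.08 0;0.85 0.002 0.01 0.115 0;0.85 0.002 0.01 0.115 0' | head -2
python3 - <<'E'
from h import *
cams.camera("top");print(tool((.558,.156,.002)).round(4))
E
```

```text
time_s: 7.87
tcp_pos: [0.5529, 0.1524, 0.0216]
[ 0.0037 -0.0016  0.023 ]
```

```bash
python3 -m jog '0.85 0.004 -0.002 0 0;0.85 0.004 -0.002 0 0;0.85 0.004 -0.002 0.01 0;0.85 0.004 -0.002 0.018 0;0.85 0.004 -0.002 0.0225 0' | head -2
python3 -m jog '0.85 0 0 0 0'
python3 - <<'E'
from h import *
print(tool((.558,.156,.002)).round(4))
E
```

```text
time_s: 8.33
tcp_pos: [0.5584, 0.1562, 0.0025]
time_s: 8.42
tcp_pos: [0.5578, 0.1559, 0.0017]
ee_rot: [[0.972, 0.235, -0.012], [0.235, -0.972, 0.003], [-0.011, -0.006, -1.0]]
ft_force: [0.2, -0.2, -0.4]
grip_width: 0.073
[ 0.0002 -0.     -0.0003]
```

```bash
python3 -m jog '0.4 0 0 0 0;0.4 0 0 0 0;0.4 0 0 0 0;0.4 0 0 0 0;0.4 0 0 0 0' | tail -2
python3 -m jog '0.4 0 0 0 0;0.4 0 0 -0.01 0;0.4 0 0 -0.04 0;0.4 0 0 -0.08 0;0.4 0 0 -0.12 0'
python3 -m jog '0.4 -0.001 0.02 -0.015 0;0.4 -0.006 0.055 -0.02 0;0.4 -0.011 0.095 -0.02 0;0.4 -0.017 0.135 -0.02 0;0.4 -0.022 0.175 -0.02 0'
python3 - <<'E'
from h import *
print(tool((.59,-.235,.14)).round(4))
E
```

```text
ft_force: [-0.9, 0.2, 6.4]
grip_width: 0.0529
time_s: 9.25
tcp_pos: [0.5583, 0.1555, 0.1232]
ee_rot: [[0.972, 0.236, -0.013], [0.236, -0.972, 0.003], [-0.012, -0.006, -1.0]]
ft_force: [0.8, -0.3, -0.8]
grip_width: 0.0528
time_s: 9.67
tcp_pos: [0.5783, -0.0215, 0.1433]
ee_rot: [[0.972, 0.236, -0.013], [0.236, -0.972, 0.003], [-0.012, -0.006, -1.0]]
ft_force: [0.8, 0.3, 0.4]
grip_width: 0.0535
[-0.0391  0.2103  0.0026]
```

```bash
python3 -m jog '0.4 -0.007 0.039 0 0;0.4 -0.014 0.078 0 0;0.4 -0.022 0.118 0 0;0.4 -0.029 0.155 0 0;0.4 -0.035 0.185 0 0' | head -2
python3 -m jog '0.4 -0.003 0.02 0 0;0.4 -0.004 0.025 0 0;0.4 -0.004 0.025 0.02 0;0.4 -0.004 0.025 0.045 0;0.4 -0.004 0.025 0.06 0'
python3 - <<'E'
from h import *
p=cams.camera("wrist");C=cloud(p);cv2.imwrite("pics/w5.png",p["color"])
o=sensors.get_obs();t=np.array(o["tcp_pos"])
r=max(cams.outline_of("ring_a",p),key=lambda r:r["region"].sum()); q=C[r["region"]]; print(r["confidence"],np.percentile(q,[2,50,98],axis=0).round(3).tolist())
print(t,fit(q[None],t[:2],.04,t[2]+.006,t[2]+.025,.028))
print(tool((.5895,-.235,.063)).round(4))
E
```

```text
time_s: 10.08
tcp_pos: [0.5873, -0.2135, 0.1431]
time_s: 10.5
tcp_pos: [0.5875, -0.2378, 0.0816]
ee_rot: [[0.972, 0.234, -0.014], [0.234, -0.972, 0.003], [-0.013, -0.006, -1.0]]
ft_force: [-0.0, 1.2, -1.5]
grip_width: 0.0531
0.95 [[0.563, -0.262, 0.08], [0.591, -0.237, 0.092], [0.615, -0.212, 0.094]]
[ 0.58568503 -0.23698909  0.07871914] (array([ 0.58810589, -0.23724481]), np.float64(0.00029112068584194716), 42)
[ 0.0039 -0.0011  0.0174]
```

```bash
python3 -m jog '0.4 0.003 -0.001 0.004 0;0.4 0.003 -0.001 0.01 0;0.4 0.003 -0.001 0.0165 0;0.4 0.003 -0.001 0.0165 0;0.4 0.003 -0.001 0.0165 0'
python3 -m jog '0.8 0 0 0 0;0.8 0 0 0 0;0.8 0 0 0 0;0.8 0 0 0 0;0.8 0 0 -0.02 0'
python3 -m jog '0.8 0 0 -0.04 0;0.8 0 0 -0.075 0;0.8 0 0 -0.09 0;0.8 0 0 -0.09 0;0.8 0 0 -0.09 0'
python3 - <<'E'
from h import *
p=cams.camera("wrist"); cv2.imwrite("pics/w6.png",p["color"])
q=cloud(p).reshape(-1,3)
for n in ("wrist","top"):
    if n=="top": q=cloud(cams.camera(n)).reshape(-1,3)
    d=np.hypot(q[:,0]-.589,q[:,1]+.235); m=(d<.031)&(q[:,2]<.08)
    print(n,np.histogram(q[m,2],bins=np.arange(-.002,.08,.004))[0])
    k=m&(d>.016)&(d<.026)&(q[:,2]>.028); A=np.c_[q[k,:2]-[.589,-.235],np.ones(k.sum())]
    print("top plane slope,height",np.linalg.lstsq(A,q[k,2],rcond=None)[0].round(3))
E
```

```text
time_s: 11.02
tcp_pos: [0.5886, -0.2353, 0.0639]
ee_rot: [[0.972, 0.235, -0.018], [0.235, -0.972, 0.004], [-0.017, -0.008, -1.0]]
ft_force: [-0.8, -0.3, 1.2]
grip_width: 0.053
time_s: 11.43
tcp_pos: [0.5863, -0.2347, 0.0807]
ee_rot: [[0.972, 0.235, -0.025], [0.235, -0.972, 0.006], [-0.023, -0.012, -1.0]]
ft_force: [-0.7, -0.5, -0.0]
grip_width: 0.0685
time_s: 11.85
tcp_pos: [0.589, -0.2355, 0.1719]
ee_rot: [[0.972, 0.235, -0.023], [0.235, -0.972, 0.005], [-0.021, -0.01, -1.0]]
ft_force: [0.5, 0.2, 0.6]
grip_width: 0.0682
wrist [   0   10  648   49   48  319   85   98  207 2675    0    0    0    0
    0    0    0    0    0    0]
top plane slope,height [-0.001  0.001  0.035]
top [  0  23 113  17  15  32  46  35 107 404   8   0   0   0   0   0   0   0
   0   0]
top plane slope,height [0.    0.011 0.035]
```

View pics/w6.png

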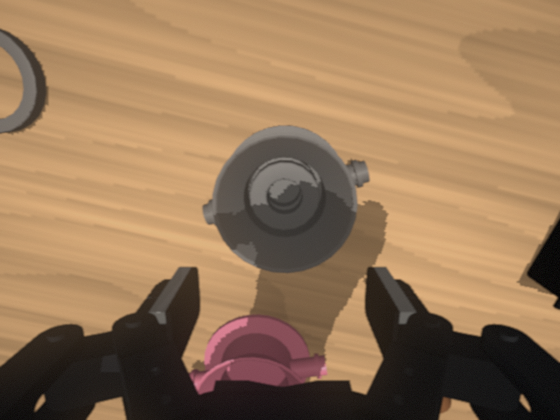

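Both rings are stacked at (285,193), level, with the top at about 35 mm (8 + 2×14 = 36 mm expected). The lock ring hasn't moved and the gripper is clear, so I'm handing in.

```bash
python3 -m jog '0.8 0 0 0 0;0.8 0 0 0 0;0.8 0 0 0 0' | head -2; python3 -c "
from cell import workorder; print(workorder.job_done())"
```

```text
time_s: 12.2
tcp_pos: [0.587, -0.235, 0.1683]
the job is handed in; nothing more can be done
None
```

Both grey filter rings are in the grey filter bowl, lying flat one on top of the other, and the job was handed in at about 12 s of the 51 s allowed. I did not touch the lock ring, the pink ring or the pink bowl.

- **First ring:** after the drop its top measured about 21 mm above the table (22 mm expected).
- **Both rings:** the top of the stack measured 35 mm above the table (36 mm expected). The wrist camera showed it level; the top camera gave a slope of 0.011 (about 0.6°), which I put down to its coarser view.
- **Gripper reading:** it showed 53 mm on the 56 mm rings in both grasps. Both rings looked level and fitted within about 3 mm of the tool centre, so I took this as sensor offset.
- **Forces and clearance:** the largest wrist force I saw reported was about 6 N. The gripper was open and about 10 cm above the bowl at hand-in.

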